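# Raise the sash of the bench spray hood to its pointer

### The arm

A 6-joint arm with a two-finger parallel gripper is mounted at the origin on a cart in front of the work surface, level with it; the furniture and walls round the work are solid. World frame = base frame: x ahead of the robot, y to its left, z up, the work surface at z = 0. Lengths are in m, angles in rad, forces in N, time in s.
With the tool pointing down it reaches from about 0.25 to 0.725 m from the base axis. Payload 4 kg.
Tool frame: the origin (TCP) lies midway between the tips of the shut fingers; the grasp point (between the pads) lies 19 mm behind it; z points along the fingers, y is the line along which they close (so a half turn about z gives the same grasp; the last joint's range is limited). The gripper opens to 85 mm and grips with 20 to 120 N. Pads are 22 mm wide; open, the fingers measure 114 mm over their backs; the gripper's body (76 mm by 85 mm) begins 54 mm behind the grasp point. The pads swing forward as they close: fully open they stand 13 mm farther back than shut.
Start: joints at [-1.273, 0.241, 0.005, 1.335, 0, 1.571], TCP at [0.147, -0.478, 0.231] pointing down, gripper open.
Joint ranges: [-2.72, 2.72], [-1.05, 1.87], [-1.09, 1.28], [-1.99, 2.15], [-1.42, 1.44], [-3.14, 3.14]. Speed limits (rad/s): [2.79, 2.79, 3.14, 3.14, 3.14, 3.14].

### API

Orientations are given as a unit quaternion [x, y, z, w].
In Python, from workcell import bot gives the robot as it stands. The module is installed in compiled form; this text tells all that it offers.
- The arm moves only by the tool drive_tool, never from a script. Its arguments are lists of equal length, an entry for each row: "slide": the shift along the tool's x, y, z scaled (see below), a list of three; "rotation": the turn, a rotation vector about the tool's x, y, z scaled (see below), a list of three. A call has exactly 8 rows; each row is the pose to reach, as a shift and turn from the pose commanded when the call began, along the tool's axes at that moment; what a row does not reach only later rows make up. The controller multiplies each number of a shift by 250 mm and each number of a turn by 0.5 rad. A row lasts 1/8 s, in which the tool goes at most 62.5 mm and 10.7 degrees, less where a joint would pass 70% of its speed; a pose out of reach is approached as far as the arm can. A call with a number of a shift or a turn outside -1 to 1 is refused whole. A call with a gripper value outside its range is refused whole. "gripper" is the opening, from 0 (shut) to 1 (fully open), set as the call begins (left out, the last holds). The fingers move at their own pace and stop on an object; the grip force is fixed at half the most. Time passes only in rows, so rows that repeat a pose let the fingers close, or fill a call up. It gives the time, the measured TCP pose, the force, the opening and the grip force at its end, in the units of the state.
- bot.get_obs(): the state, without advancing time (a new reading comes with each control period).
- bot.camera(name): name is "scene" or "top" or "wrist"; returns a dict with "image" (480x640x3 uint8, red, green, blue), "z_map" (480x640 float32, m along the optical axis (not along the pixel's ray), 0 where there is no reading), "camera_matrix" (3x3 intrinsics, pixels), "k1" (the pictures are not rectified: a ray, as slopes to the right and down, at radius r is drawn at 1 + k1 r^2 times it, then the intrinsics apply), "xyz" and "orientation" of the camera in the world. Camera axes: x right, y up, looking along -z (the intrinsics and any distortion apply to the point x, -y, -z); pixel columns grow to the right and rows downward; lengths in m; the calibration is good to about 2 mm. A picture is of the moment at which its call begins.
- bot.job_done(): hands the job in; it is judged then, once.
The state is a dict: "clock": time; "joint_pos": joint angles; "joint_vel": joint speeds; "tau": joint torques, N m; "eef_pos": TCP position; "tool_rot": TCP orientation; "ft_force": force on the tool from outside, world axes, zero at the start; "ft_torque": the same for the moment, N m; "grip_width": finger opening in m; "grasp_force": force on a finger pad.
Only numpy, scipy, OpenCV 4.12 (cv2) and the standard library are available. Lean on these libraries where they do the work, as an engineer would, in place of code of your own. Each camera call takes 0.05 s, during which the arm holds its last target. There are 200 camera calls.

### The job

Open the spray hood to working height: with the fingertips, push its counterweighted sliding window up from beneath its lip until the lip is level with the tip of the pointer on the right-hand side rail, without going well past it, then take the hand away and leave the window standing there. Do not pinch or grip the lip, and leave the pointer and the tools lying in front of the hood alone.

Things in the scene. Friction and masses are not known exactly. Their poses are not given: they have to be found in the camera images.
- hood: Fixed plywood spray hood, 340 deep (x), 360 wide (y), 440 mm high. Origin: centre of its underside on the bench; x to its back, y to its left, z up. Its front plane rises away from the robot at 55 degrees to the bench, from a foot 30 mm up and 170 mm before the origin. In it the window slides between two aluminium side rails; below the lip is an open slot, then a sill (lowest 55 mm of slope).
- sash (a joint): Travel of the sliding window up the 55 degree slope, m: 0 = lowest, 0.175 = top stop; grows as it opens. Counterweighted: it stays where it is left, does not coast, and needs about 2 to 6 N along the slope to move.
- lip: Aluminium strip along the bottom of the window, moving with it: 280 mm long (y), 8 mm thick (x), standing square out of the slope from z = 7 to 45 mm. Origin: mid length and thickness, in the slope plane; x up the slope, y left along the lip, z out of the window towards the robot and up. Its underside, to be pushed, is at x = -4 mm; 60 mm or more of slope below it is open slot.
- fairing: Thin sloping aluminium cover from the outer edge of the lip's top side back up to the pane, 60 mm long; makes lip and cover a wedge that is not meant to be pinched. Same origin and axes as the lip.
- lip_edge (a point): Middle of the lip's outer edge (middle of its 8 mm thickness, 45 mm out from the slope). Axes as the lip's.
- pointer (a joint): Position of the dark steel pointer along the right-hand side rail, m, on the same scale as the window: the lip is level with the pointer tip when the window's value equals this one. Stiff to move; to be left alone.
- pointer_tip (a point): Tip of the pointer: a dark steel block (30 mm along the slope, 24 mm wide) with a round screw head and a corner that points left to the end of the lip; on the right-hand (-y) side rail, 149 mm from the hood's middle, 13 mm out from the slope. x points up the slope like the lip's: level when lip and pointer are equally far up the slope.
- tape_measure: Yellow tape measure, 36x88x62 mm, loose, in front of the hood on the right. Origin under its centre.
- marking_gauge: Wooden marking gauge, 190x72x62 mm, loose, in front of the hood on the left. Origin under its centre.
- chisel: Chisel with yellow and black handle, 31x268x31 mm, loose, lying between the robot and the hood, along y. Origin under its centre.

How it is judged:
On the way:
1. the fingers push the lip and the window has risen at least 20 mm (contact force between the fingers and lip above 0.5 N and distance of lip_edge from where it was at the start of the episode above 0.02 m), for 0.1 s.
At the end, for the whole second after the job is handed in: The lip stands level with the pointer tip within 10 mm either way along the slope, at rest, and nothing is touched (x of lip_edge in the frame of pointer_tip between -0.01 and 0.01 m and velocity of joint sash between -0.005 and 0.005 m/s).
It fails at once if the window is pushed more than 20 mm past the pointer (x of lip_edge in the frame of pointer_tip above 0.02 m).
It fails at once if the lip is pinched: fingers press its underside and the cover above it at once (contact force between the fingers and lip above 0.5 N and contact force between the fingers and fairing above 0.5 N).
It fails at once if the pointer is moved (distance of pointer_tip from where it was at the start of the episode above 0.006 m).
It fails at once if a tool in front of the hood is moved or lifted by more than 30 mm (distance of any of tape_measure, marking_gauge, chisel from where it was at the start of the episode above 0.03 m).
It also fails if it takes over 38 s, if anything falls off the work surface, if the arm or the gripper's body presses on something with over 40 N, if the wrist force passes 120 N, or if a joint passes its speed limit or range.

## Working session

There is one attempt and no reset: what is moved stays moved. The work goes in short steps, Python scripts to look and compute and a tool call to move; the robot and the scene stay as the last step left them, time stands still between calls to the robot, and variables do not carry over. Pictures are saved under pics/ and viewed, at most 10 in all, crops included, and the job is handed in when it is done.

Besides the shell and the picture viewer there is one more tool, called after "Emit:" as name(argument=value, ...) on one line, values as JSON. drive_tool: Moves the arm, as the interface text tells. Shifts and turns lie within -1 to 1; 1 stands for 250 mm of shift or 0.5 rad of turn. Its arguments: {"type":"object","properties":{"slide":{"type":"array","items":{"type":"array","items":{"type":"number"}}},"rotation":{"type":"array","items":{"type":"array","items":{"type":"number"}}},"gripper":{"type":"number"}},"required":["slide","rotation"]}

```bash
mkdir -p pics; cat > h.py <<'E'
import numpy as np, cv2
from scipy.spatial.transform import Rotation as R
from workcell import bot
def cam(n):
    c=bot.camera(n); np.savez(f'{n}.npz',**c); return c
def load(n): return dict(np.load(f'{n}.npz'))
def pts(c,uv):
    uv=np.atleast_2d(uv); K=np.array(c['camera_matrix']); k=float(c['k1'])
    d=cv2.undistortPoints(uv.reshape(-1,1,2).astype(float),K,np.array([k,0,0,0.])).reshape(-1,2)
    z=np.array([c['z_map'][int(v),int(u)] for u,v in uv])
    P=np.c_[d[:,0]*z,-d[:,1]*z,-z]
    return R.from_quat(c['orientation']).apply(P)+np.array(c['xyz'])
E
python3 - <<'E'
from h import *
o=bot.get_obs(); print(o)
for n in('scene','top'):
    c=cam(n); cv2.imwrite(f'pics/{n}0.png',c['image'][:,:,::-1]); print(n,c['xyz'],c['orientation'],c['k1'])
E
```

```text
{'clock': 0.0, 'joint_pos': array([-1.27301554e+00,  2.41450172e-01,  3.72715589e-03,  1.33520746e+00,
        4.69364809e-05,  1.57078761e+00]), 'joint_vel': array([ 0.00093088, -0.00070181, -0.00013071,  0.00321356, -0.00119177,
        0.00164952]), 'tau': array([-2.49463774e-03, -3.72318256e+01,  2.52406973e+01,  1.69219170e-02,
       -1.34004395e-04, -1.03817430e-05]), 'eef_pos': array([ 0.14652717, -0.4773843 ,  0.23039551]), 'tool_rot': array([ 9.88935080e-01,  1.48345099e-01, -1.35077370e-04, -1.05874913e-03]), 'ft_force': array([-0.62819007, -0.48564248, -0.80849503]), 'ft_torque': array([ 0.04566997, -0.00963075,  0.03883474]), 'grasp_force': 0.0, 'grip_width': 0.0853792048017508}
scene [0.02222307 0.85766114 1.20192613] [-0.09519742  0.3558426   0.89924098 -0.23596432] -0.1486145935235701
top [0.34068079 0.00335825 1.21368888] [ 0.04486988 -0.06664656 -0.70281011  0.70682591] -0.06835196327334209
```

View pics/scene0.png

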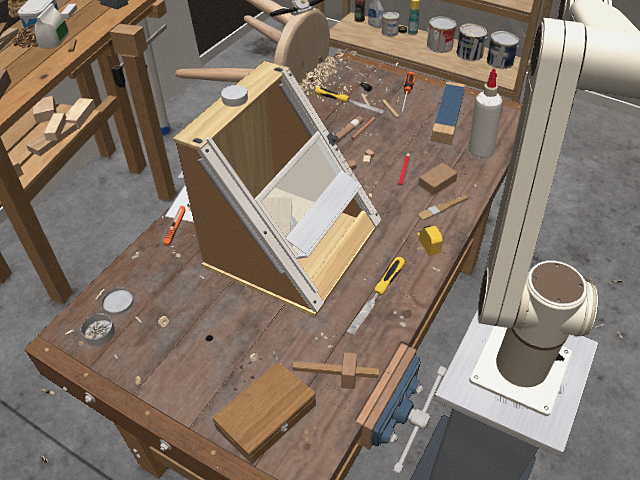

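View pics/top0.png

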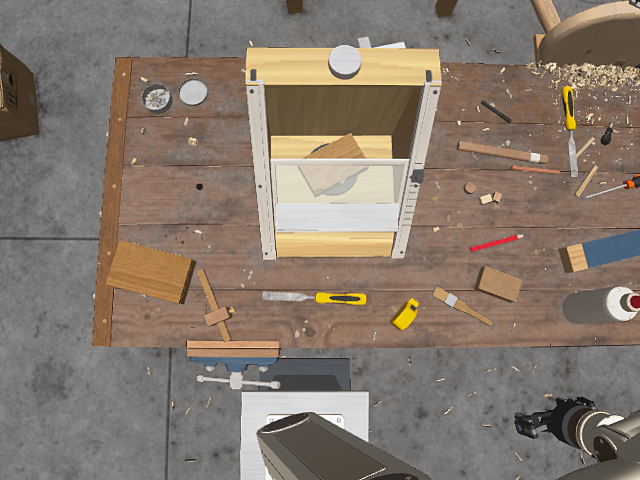

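The top view shows the lip's outer edge near row 231 (columns 277–397), the dark pointer on the right rail near (416,177), and rail feet near (268,257) and (400,257). Next I'll measure these, with a zoom.

```bash
python3 - <<'E'
from h import *
c=load('top'); im=c['image'][:,:,::-1]
cv2.imwrite('pics/zoom.png',cv2.resize(im[150:265,245:445],None,fx=4,fy=4,interpolation=cv2.INTER_CUBIC))
L=[(257,100),(260,150),(264,200),(267,250),(431,100),(424,150),(410,200),(402,250),(409,200),(416,177),(280,215),(340,215),(390,215),(340,207),(340,222),(340,228),(340,230),(340,232),(340,234),(340,238),(340,245),(340,252),(340,256),(405,315),(345,298),(285,297),(215,317)]
for p,q in zip(L,pts(c,L)): print(p,q.round(4))
g=c['image'].astype(int)
print(g[222:240,340].tolist())
E
```

```text
(257, 100) [0.734  0.0936 0.3955]
(260, 150) [0.67   0.0948 0.302 ]
(264, 200) [0.5933 0.0941 0.1908]
(267, 250) [0.4991 0.0958 0.0556]
(431, 100) [ 0.7409 -0.2336  0.3952]
(424, 150) [ 0.6762 -0.2418  0.2999]
(410, 200) [ 0.5969 -0.2345  0.1912]
(402, 250) [ 0.5014 -0.2417  0.0571]
(409, 200) [ 0.597  -0.2323  0.1906]
(416, 177) [ 0.6312 -0.2338  0.2566]
(280, 215) [0.56   0.058  0.1877]
(340, 215) [ 0.5622 -0.0763  0.1839]
(390, 215) [ 0.5634 -0.1895  0.1836]
(340, 207) [ 0.5787 -0.0758  0.1917]
(340, 222) [ 0.5481 -0.0771  0.1738]
(340, 228) [ 0.5354 -0.0775  0.1679]
(340, 230) [ 0.5305 -0.0773  0.1695]
(340, 232) [ 0.5266 -0.0776  0.1659]
(340, 234) [ 0.5483 -0.0893  0.0138]
(340, 238) [ 0.5375 -0.0891  0.0154]
(340, 245) [ 0.5115 -0.0851  0.0666]
(340, 252) [ 0.4965 -0.0865  0.0481]
(340, 256) [ 0.4884 -0.0877  0.0316]
(405, 315) [ 0.3401 -0.2447  0.0605]
(345, 298) [ 0.3826 -0.1005  0.0244]
(285, 297) [0.385  0.0514 0.009 ]
(215, 317) [0.3337 0.2178 0.0627]
[[219, 218, 218], [220, 219, 220], [220, 219, 220], [221, 220, 220], [220, 219, 221], [218, 217, 218], [222, 223, 223], [226, 226, 228], [221, 220, 219], [212, 202, 191], [218, 191, 155], [231, 198, 135], [231, 202, 140], [232, 203, 143], [236, 210, 147], [243, 220, 152], [243, 224, 168], [238, 219, 165]]
```

View pics/zoom.png

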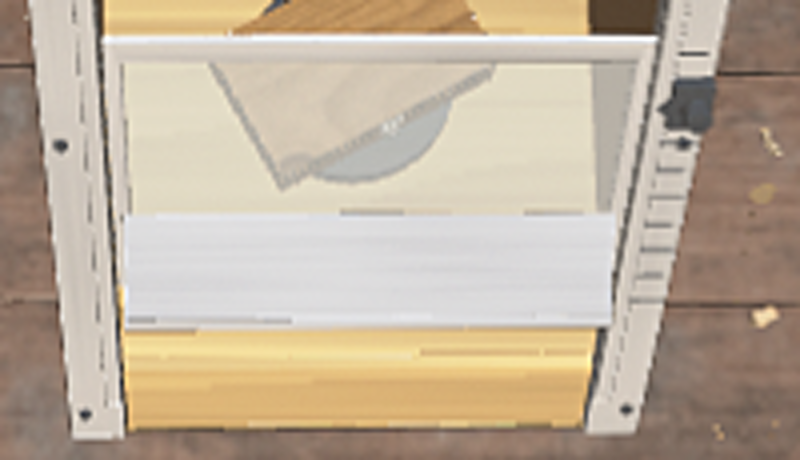

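```bash
cat >> h.py <<'E'
YAW=0.0215; YC=-0.072
Z=R.from_euler('z',YAW)
u=Z.apply([np.cos(np.radians(55)),0,np.sin(np.radians(55))]); n=Z.apply([-np.sin(np.radians(55)),0,np.cos(np.radians(55))]); yh=Z.apply([0,1,0])
RT=R.from_matrix(np.c_[u,-yh,-n])
def sd(p): return np.array([p@u,p@n,p@yh])
def P(s,d,y): return s*u+d*n+y*yh
def go(target,rot=RT,p=None,q=None):
    o=bot.get_obs(); p=o['eef_pos'] if p is None else p; q=o['tool_rot'] if q is None else q
    q=R.from_quat(q)
    print('slide',(q.inv().apply(target-p)/.25).round(3),'rot',((q.inv()*rot).as_rotvec()/.5).round(3))
E
python3 - <<'E'
from h import *
c=load('top')
for k,(a) in {'edge':(340,231),'lipbot':(340,232),'block':(416,177),'railL':(264,200),'railL2':(267,250),'railR':(409,200),'blockc':(418,178)}.items(): print(k,sd(pts(c,a)[0]).round(4))
# tip: cast ray onto plane 13 mm out of slope
K=c['camera_matrix'];k=float(c['k1'])
for px in [(411.2,176.2)]:
    x,y=cv2.undistortPoints(np.array([[px]]),K,np.array([k,0,0,0.]))[0,0]
    r=R.from_quat(c['orientation']).apply([x,-y,-1]); e=c['xyz']
    for dd in(-.369,-.364): t=(dd-e@n)/(r@n); print('tip',sd(e+t*r).round(4))
go(P(.395,-.20,-.085))
E
```

```text
edge [ 0.4365 -0.3383 -0.0891]
lipbot [ 0.4369 -0.3347 -0.0889]
block [ 0.5692 -0.3656 -0.2473]
railL [ 0.4976 -0.3781  0.0813]
railL2 [ 0.333  -0.3786  0.0851]
railR [ 0.4956 -0.3755 -0.2451]
blockc [ 0.5755 -0.3544 -0.2485]
tip [ 0.5688 -0.369  -0.2376]
tip [ 0.5728 -0.364  -0.2361]
slide [ 1.41  -1.244  0.089] rot [-0.269  1.908  0.508]
```

Emit:
drive_tool(slide=[[0.1,-0.09,-0.02],[0.2,-0.18,-0.04],[0.3,-0.27,-0.06],[0.4,-0.36,-0.06],[0.5,-0.45,-0.06],[0.6,-0.54,-0.06],[0.7,-0.63,-0.06],[0.8,-0.7,-0.06]], rotation=[[0,0.1,0.05],[-0.02,0.2,0.1],[-0.04,0.3,0.15],[-0.06,0.45,0.2],[-0.08,0.6,0.25],[-0.1,0.7,0.3],[-0.12,0.8,0.3],[-0.13,0.95,0.3]], gripper=0)

```text
clock: 1.1
eef_pos: [0.287, -0.2506, 0.2462]
tool_rot: [0.969, 0.071, 0.238, -0.003]
ft_force: [0.4, -0.1, 0.1]
grip_width: -0.0001
grasp_force: 0.0
```

```bash
python3 - <<'E'
from h import *
o=bot.get_obs();print(o['eef_pos'],o['joint_pos'],o['ft_force'],sd(o['eef_pos']))
go(P(.395,-.20,-.084))
E
```

```text
[ 0.28696668 -0.25060463  0.24618845] [-1.06053933 -0.19544552 -0.5012745   1.05369541  0.43543183  1.98264885] [ 0.44827878 -0.1198028   0.08033935] [ 0.36313486 -0.08939387 -0.25671602]
slide [ 0.394 -0.639  0.354] rot [-0.115  0.955  0.214]
```

Emit:
drive_tool(slide=[[0.05,-0.1,0.03],[0.1,-0.2,0.06],[0.15,-0.3,0.1],[0.2,-0.4,0.15],[0.25,-0.5,0.2],[0.32,-0.58,0.27],[0.38,-0.64,0.33],[0.395,-0.64,0.355]], rotation=[[-0.015,0.14,0.03],[-0.03,0.28,0.06],[-0.045,0.42,0.09],[-0.06,0.56,0.12],[-0.08,0.7,0.15],[-0.1,0.84,0.18],[-0.115,0.955,0.215],[-0.115,0.955,0.215]])

```text
clock: 2.1
eef_pos: [0.3958, -0.08, 0.2207]
tool_rot: [0.89, 0.012, 0.456, -0.007]
ft_force: [-0.7, 0.6, -0.3]
grip_width: -0.0
grasp_force: 0.0
```

```bash
python3 - <<'E'
from h import *
o=bot.get_obs();print(o['eef_pos'],o['joint_pos'],o['ft_force'],sd(o['eef_pos']))
go(P(.395,-.20,-.084)); go(P(.395,-.363,-.084))
c=cam('wrist'); cv2.imwrite('pics/w1.png',c['image'][:,:,::-1])
E
```

```text
[ 0.39576834 -0.0800201   0.22068327] [-0.52728581 -0.49392407 -1.08623034  0.10950406  0.44263266  2.79472999] [-0.6709009   0.57093377 -0.29469006] [ 0.40673736 -0.19613161 -0.08850997]
slide [-0.047 -0.018  0.016] rot [-0.011  0.024  0.007]
slide [-0.039 -0.015  0.668] rot [-0.011  0.024  0.007]
```

View pics/w1.png

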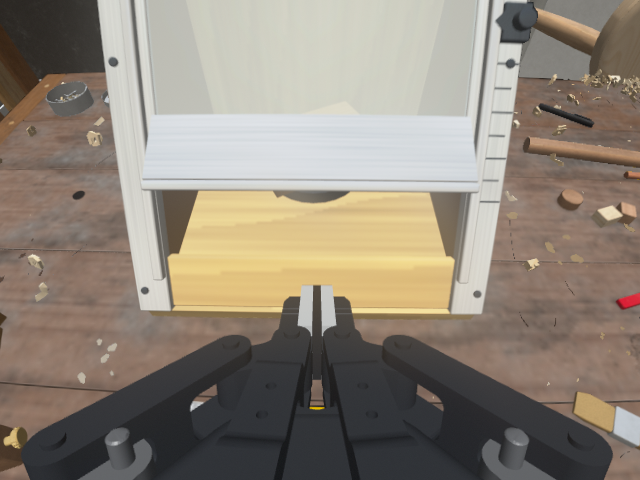

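The wrist view shows the lip's outer edge at row ~185 (columns 143–477), the slot open below it, and the pointer tip at about (500,20). The shut fingers are centred below the lip. I'll measure it from here and move in under the lip.

Emit:
drive_tool(slide=[[-0.04,-0.015,0.08],[-0.04,-0.015,0.17],[-0.04,-0.015,0.26],[-0.04,-0.015,0.35],[-0.04,-0.015,0.44],[-0.04,-0.015,0.53],[-0.04,-0.015,0.61],[-0.04,-0.015,0.66]], rotation=[[-0.01,0.024,0.007],[-0.01,0.024,0.007],[-0.01,0.024,0.007],[-0.01,0.024,0.007],[-0.01,0.024,0.007],[-0.01,0.024,0.007],[-0.01,0.024,0.007],[-0.01,0.024,0.007]])

```text
clock: 3.15
eef_pos: [0.528, -0.0769, 0.1155]
tool_rot: [0.891, 0.007, 0.455, -0.006]
ft_force: [0.1, -1.0, 0.1]
grip_width: -0.0001
grasp_force: 0.0
```

```bash
cat >> h.py <<'E'
def ray(c,px,dd):
    x,y=cv2.undistortPoints(np.array([[px]],float),np.array(c['camera_matrix']),np.array([float(c['k1']),0,0,0.]))[0,0]
    r=R.from_quat(c['orientation']).apply([x,-y,-1]); e=np.array(c['xyz']); return sd(e+(dd-e@n)/(r@n)*r)
E
python3 - <<'E'
from h import *
c=load('wrist')
for p in [(310,181),(310,185),(310,189)]: print('lip',ray(c,p,-.336).round(4), sd(pts(c,p)[0]).round(4))
for p in [(499,20),(512,35)]: print('tip',ray(c,p,-.368).round(4), sd(pts(c,p)[0]).round(4))
print('rail',sd(pts(c,(500,230))[0]).round(4),sd(pts(c,(132,230))[0]).round(4))
o=bot.get_obs();print(o['joint_pos'],o['ft_force'],sd(o['eef_pos']))
go(P(.425,-.363,-.084))
c=cam('wrist'); cv2.imwrite('pics/w2.png',c['image'][:,:,::-1])
E
```

```text
lip [ 0.4429 -0.336  -0.0836] [ 0.4424 -0.3393 -0.0835]
lip [ 0.4397 -0.336  -0.0836] [ 0.4393 -0.3382 -0.0835]
lip [ 0.4364 -0.336  -0.0835] [ 0.436  -0.3387 -0.0835]
tip [ 0.5705 -0.368  -0.2357] [ 0.5697 -0.3654 -0.2345]
tip [ 0.5597 -0.368  -0.248 ] [ 0.559  -0.3651 -0.2465]
rail [ 0.3548 -0.5074 -0.3373] [ 0.3895 -0.3782  0.0913]
[-0.28395044  0.18108605 -1.08729353 -0.6193062   0.24648345  2.96412869] [ 0.08077027 -0.96800887  0.14342837] [ 0.39644197 -0.36477253 -0.08827193]
slide [ 0.114 -0.018 -0.009] rot [-0.001  0.031 -0.011]
```

View pics/w2.png

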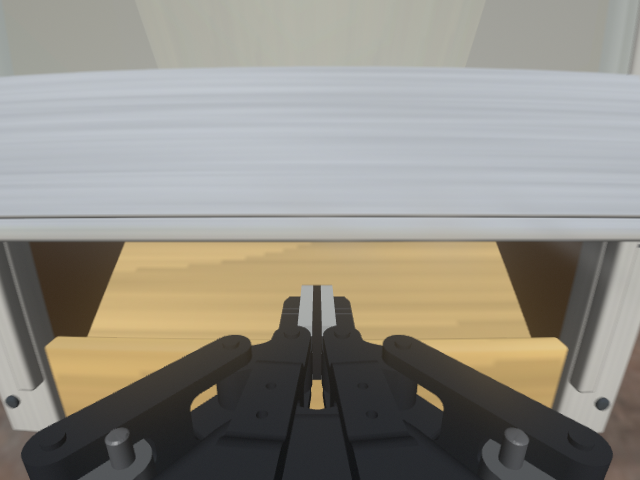

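The fingertips are in front of the slot, below the lip (lip underside at row 240, tips at row 285). The two views agree: lip s≈0.4395, pointer tip s≈0.570, so about 130 mm of travel. First push is partial.

Emit:
drive_tool(slide=[[0.04,-0.01,0],[0.08,-0.015,0],[0.12,-0.015,0],[0.16,-0.015,0],[0.2,-0.015,0],[0.24,-0.015,0],[0.28,-0.015,0],[0.31,-0.015,0]], rotation=[[0,0,0],[0,0,0],[0,0,0],[0,0,0],[0,0,0],[0,0,0],[0,0,0],[0,0,0]])

```text
clock: 4.2
eef_pos: [0.574, -0.0722, 0.1819]
tool_rot: [0.889, 0.008, 0.457, -0.006]
ft_force: [-4.0, -1.4, -1.7]
grip_width: 0.0002
grasp_force: 1.8
```

```bash
cat > m.py <<'E'
from h import *
o=bot.get_obs();print(o['joint_pos'].round(3),'F',o['ft_force'].round(2),'along u',o['ft_force']@u,sd(o['eef_pos']).round(4))
c=cam('top')
# lip edge: depth jump scan in several columns
for col in (295,300,380,385):
    q=sd_=np.array([np.r_[sd(pts(c,(col,r))[0])] for r in range(140,245)])
    m=abs(q[:,1]+.337)<.006
    print(col,'edge rows',np.where(m)[0]+140,'s',q[m,0].round(4))
E
python3 m.py
```

```text
[-0.233  0.045 -0.91  -0.318  0.206  2.996] F [-4.02 -1.39 -1.71] along u -3.7212476873059277 [ 0.4773 -0.3645 -0.0845]
295 edge rows [208 209 210 211 212 213 214 215] s [0.5047 0.5024 0.5013 0.5    0.4976 0.4932 0.4903 0.4884]
300 edge rows [207 208 209 210 211 212 213 214] s [0.5077 0.5048 0.5026 0.5006 0.4972 0.4956 0.4958 0.4914]
380 edge rows [207 208 209 210 211 212 213 214] s [0.5078 0.5056 0.5024 0.5011 0.4981 0.4928 0.4915 0.4896]
385 edge rows [207 209 210 211 212 213 214] s [0.5053 0.5034 0.4987 0.5011 0.4948 0.4925 0.4872]
```

Contact made: about 3.7 N along the slope, lip now near s=0.493, which is 16 mm ahead of the TCP. It needs about 77 mm more, so I push 68 mm and check.

Emit:
drive_tool(slide=[[0.04,0,0],[0.08,0,0],[0.12,0,0],[0.16,0,0],[0.2,0,0],[0.24,0,0],[0.27,0,0],[0.27,0,0]], rotation=[[0,0,0],[0,0,0],[0,0,0],[0,0,0],[0,0,0],[0,0,0],[0,0,0],[0,0,0]])

```text
clock: 5.25
eef_pos: [0.615, -0.0708, 0.239]
tool_rot: [0.888, 0.009, 0.459, -0.006]
ft_force: [0.1, 0.0, 0.9]
grip_width: 0.0002
grasp_force: 0.0
```

```bash
python3 m.py; python3 - <<'E'
from h import *
c=load('top'); cv2.imwrite('pics/t2.png',cv2.resize(c['image'][130:245,245:445,::-1],None,fx=4,fy=4,interpolation=cv2.INTER_CUBIC))
E
```

```text
[-2.060e-01  1.000e-03 -7.460e-01 -1.180e-01  1.870e-01  3.011e+00] F [0.07 0.04 0.86] along u 0.7421935657419534 [ 0.5476 -0.3653 -0.084 ]
295 edge rows [182 183 184 185 186 187 188 189 190] s [0.5769 0.5746 0.574  0.5693 0.5677 0.5638 0.5645 0.5614 0.5604]
300 edge rows [181 184 185 186 187 188 189 190] s [0.5795 0.5719 0.5704 0.5686 0.5659 0.5639 0.562  0.5589]
380 edge rows [180 181 182 183 184 185 186 187 188 189] s [0.5799 0.5774 0.5745 0.5757 0.5718 0.5695 0.5676 0.5651 0.5649 0.5595]
385 edge rows [180 181 182 183 184 185 186 187 188 189] s [0.5805 0.5789 0.5758 0.5725 0.5734 0.5688 0.568  0.5625 0.5637 0.5624]
```

View pics/t2.png

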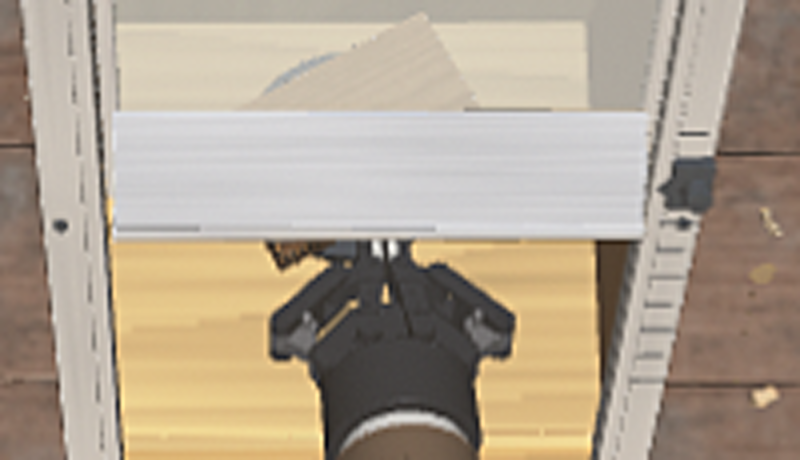

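The lip (lower edge at row 239 of the zoom) is a little short of the pointer, with centre s≈0.564 against 0.570 for the tip. I'll give it a slow final nudge.

Emit:
drive_tool(slide=[[0.004,0,0],[0.008,0,0],[0.012,0,0],[0.016,0,0],[0.02,0,0],[0.024,0,0],[0.024,0,0],[0.024,0,0]], rotation=[[0,0,0],[0,0,0],[0,0,0],[0,0,0],[0,0,0],[0,0,0],[0,0,0],[0,0,0]])

```text
clock: 6.3
eef_pos: [0.6167, -0.071, 0.2413]
tool_rot: [0.889, 0.008, 0.457, -0.006]
ft_force: [-3.2, 0.3, -1.9]
grip_width: 0.0002
grasp_force: 1.5
```

```bash
python3 m.py
```

```text
[-0.204 -0.    -0.734 -0.101  0.184  3.013] F [-3.17  0.33 -1.93] along u -3.3945652992484985 [ 0.5505 -0.3654 -0.0842]
295 edge rows [181 182 183 184 185 186 187 188 189] s [0.5793 0.5768 0.5749 0.5749 0.5703 0.5699 0.5649 0.5656 0.5633]
300 edge rows [181 183 184 185 186 187 188 189] s [0.58   0.5749 0.5749 0.5727 0.5695 0.567  0.5637 0.5606]
380 edge rows [179 180 181 182 183 184 185 186 187 188] s [0.5825 0.5818 0.5774 0.5771 0.5745 0.5725 0.5721 0.5687 0.5667 0.5644]
385 edge rows [179 181 182 183 184 185 186 187 188] s [0.5834 0.5776 0.5767 0.5742 0.5726 0.5702 0.5675 0.5664 0.5636]
```

Emit:
drive_tool(slide=[[0.006,0,0],[0.012,0,0],[0.012,0,0],[-0.03,0,0],[-0.06,0,0],[-0.06,0,-0.1],[-0.06,0,-0.25],[-0.06,0,-0.4]], rotation=[[0,0,0],[0,0,0],[0,0,0],[0,0,0],[0,0,0],[0,0,0],[0,0,0],[0,0,0]])

```text
clock: 7.35
eef_pos: [0.5259, -0.073, 0.2877]
tool_rot: [0.889, 0.008, 0.457, -0.006]
ft_force: [0.2, -0.3, -0.3]
grip_width: -0.0001
grasp_force: 0.0
```

```bash
python3 m.py; python3 - <<'E'
from h import *
c=cam('wrist'); cv2.imwrite('pics/w3.png',c['image'][:,:,::-1])
E
```

```text
[-0.275 -0.273 -0.803  0.112  0.241  2.97 ] F [ 0.18 -0.28 -0.25] along u -0.10630296910241849 [ 0.5363 -0.2645 -0.0843]
295 edge rows [180 181 182 183 184 185 186 187] s [0.5825 0.581  0.5779 0.577  0.5745 0.572  0.5698 0.5675]
300 edge rows [180 181 182 183 184 185 186 187] s [0.5816 0.5791 0.5794 0.5779 0.5728 0.5712 0.5701 0.5687]
380 edge rows [178 179 180 181 182 183 184 185 186 187] s [0.5859 0.5834 0.581  0.581  0.5783 0.5759 0.572  0.571  0.5676 0.5651]
385 edge rows [177 178 179 180 181 182 183 184 185 186 187] s [0.5879 0.5865 0.584  0.5804 0.5787 0.5787 0.5756 0.5709 0.5707 0.5679
 0.5669]
```

View pics/w3.png

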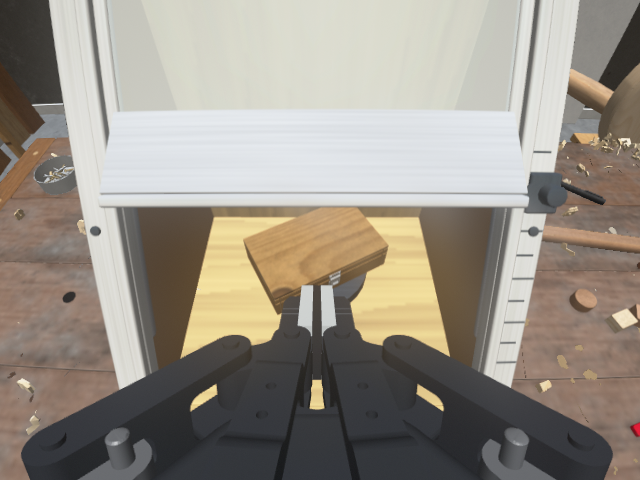

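The lip's outer face lies at rows 194–206, and the pointer tip is at about (528,192). I'll check the difference by casting rays.

```bash
python3 - <<'E'
from h import *
c=load('wrist')
for p in [(310,194),(310,200),(310,206),(510,200)]: print('lip',ray(c,p,-.336).round(4))
for p in [(528,188),(528,192),(528,196)]: print('tip',ray(c,p,-.368).round(4))
E
```

```text
lip [ 0.5757 -0.336  -0.0816]
lip [ 0.5719 -0.336  -0.0815]
lip [ 0.5681 -0.336  -0.0815]
lip [ 0.5719 -0.336  -0.2084]
tip [ 0.5748 -0.368  -0.2388]
tip [ 0.5719 -0.368  -0.2393]
tip [ 0.569  -0.368  -0.2398]
```

Emit:
drive_tool(slide=[[0,0,-0.1],[0,0,-0.2],[0,0,-0.25],[0,0,-0.25],[0,0,-0.25],[0,0,-0.25],[0,0,-0.25],[0,0,-0.25]], rotation=[[0,0,0],[0,0,0],[0,0,0],[0,0,0],[0,0,0],[0,0,0],[0,0,0],[0,0,0]])

```text
clock: 8.45
eef_pos: [0.476, -0.0741, 0.3235]
tool_rot: [0.889, 0.008, 0.457, -0.006]
ft_force: [0.3, 0.3, -0.0]
grip_width: -0.0001
grasp_force: 0.0
```

Lip and pointer tip are level: both come out at s≈0.572. The hand is clear, so I'm handing in.

```bash
python3 -c "
from workcell import bot
print(bot.job_done())"
```

```text
the job is handed in; nothing more can be done
None
```

I pushed the window up about 130 mm. Its lip now stands level with the pointer tip to within the 1–2 mm the camera can resolve, the hand is clear, and I handed the job in at about 8.5 s; no verdict came back.

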